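Lay the breakfast board for a boiled egg

ROBOT

A 7-joint arm with a two-finger parallel gripper is mounted at the origin on a cart in front of the work surface, level with it; the furniture and walls round the work are solid. World frame = base frame: x ahead of the robot, y to its left, z up, the work surface at z = 0. Lengths are in m, angles in rad, forces in N, time in s.
With the tool pointing down it reaches from about 0.425 to 0.875 m from the base axis. Payload 4.7 kg.
Tool frame: the origin (TCP) lies midway between the tips of the shut fingers; the grasp point (between the pads) lies 19 mm behind it; z points along the fingers, y is the line along which they close (so a half turn about z gives the same grasp; the last joint's range is limited). The gripper opens to 87 mm and grips with 3 to 60 N. Pads are 19 mm wide; open, the fingers measure 117 mm over their backs; the gripper's body (75 mm by 190 mm) begins 51 mm behind the grasp point.
Start: joints at [-1.327, 0.321, -0.07, 1.45, 0.023, 1.371, -0.057], TCP at [0.148, 0.633, 0.223] pointing down, gripper open.
Joint ranges: [-2.86, 2.86], [-0.3, 2.09], [-1.38, 1.24], [0.06, 2.45], [-1.56, 4.7], [0.09, 2.05], [-2.69, 2.69]. Speed limits (rad/s): [2.57, 2.57, 3.14, 3.14, 3.14, 3.14, 3.14].

INTERFACE

Orientations are given as a rotation vector (axis times angle).
In Python, from bench import monitor, cams, workorder gives the robot as it stands.
- The arm moves only by the tool move_arm, never from a script. Its arguments are lists of equal length, an entry for each row: "slide": the shift along the tool's x, y, z in cm, a list of three; "roll": the turn about the tool's z in rad. In form: {"slide": [[dx, dy, dz], ...], "roll": [roll, ...]}. A call has 1 to 20 rows; each row is the pose to reach, as a shift and turn from the pose commanded when the call began, along the tool's axes at that moment; what a row does not reach only later rows make up. A row lasts 1/10 s, in which the tool goes at most 50 mm and 8.59 degrees, less where a joint would pass 70% of its speed; a pose out of reach is approached as far as the arm can. A call with a gripper value outside its range is refused whole. "gripper" is the finger opening in cm, from 0 to 8.7, set as the call begins (left out, the last holds). The fingers move at their own pace and stop on an object; "squeeze" is the grip in N (left out, the last holds). Time passes only in rows, so rows that repeat a pose let the fingers close. It gives the time, the measured TCP pose, the force, the opening and the grip force at its end, in the units of the state.
- monitor.get_state(): the state, without advancing time (a new reading comes with each control period).
- cams.get_image(name): name is "scene" or "side" or "wrist"; returns the picture (480x640x3 uint8, red, green, blue); there is no depth.
- cams.get_calibration(name): a dict with "mtx" (3x3 intrinsics, pixels), "dist_coeffs" ([k1, k2, p1, p2, k3] as OpenCV has them; the pictures are not rectified), "R" (3x3) and "t" (3): a world point X has camera coordinates R X + t. Camera axes: x right, y down, z forward; pixel columns grow to the right and rows downward; lengths in m; the calibration is good to about 2 mm. A picture is of the moment at which its call begins: read the wrist's pose just before it. get_calibration takes no time and is no camera call; for the wrist camera it gives the pose at the moment of the call.
- workorder.close_job(): hands the job in; it is judged then, once.
The state is a dict: "time": time; "joint_positions": joint angles; "qd": joint speeds; "joint_torque": joint torques, N m; "position": TCP position; "tool_rot": TCP orientation; "ft_force": force on the tool from outside, world axes, zero at the start; "torque": the same for the moment, N m; "grip_width": opening from 0.0 (shut) to 1.0 (fully open); "grip_force": force on a finger pad.
Only numpy, scipy, OpenCV 4.12 (cv2) and the standard library are available. Lean on these libraries where they do the work, as an engineer would, in place of code of your own. Each camera call takes 0.05 s, during which the arm holds its last target. There are 200 camera calls.

TASK

Lay the wooden breakfast board for a boiled egg: put the round white egg stand flat in the middle of the board and stand the egg cup centred on it. Stand the salt shaker on the side of the egg cup towards the lidded dripping jar, and lay the teaspoon on the other side, pointing straight across the short way of the board; each goes halfway between the middle of the board and that end, on the board's long centre line. Do not shift the fork, the candle stub or the small corked bottle.

Things in the scene. Friction and masses are not known exactly. Their poses are not given: they have to be found in the camera images.
- board: flat pale wooden board with darker end strips, 300 mm long (its y axis, runs left-right as seen from the robot) by 150 mm wide (x, away from the robot), 14 mm thick, flat on the worktop and fixed; origin at the centre of its underside; turned a little about the vertical
- jar: lidded jar, cream body and dark green lid, 105 mm across, 111 mm high, fixed on the worktop well off the left (+y) or the right (-y) end of the board; origin at the centre of its underside
- egg_stand: plain low round white glazed disc, 54 mm across, 18 mm thick, flat on top and below, about 80 g, loose; origin at the centre of its underside, z up; may be pinched across its edge
- egg_cup: cream egg cup on a foot, 49 mm across at the bowl, 60 mm high, upright, loose; origin at the centre of its underside, z up; the bowl (widest from about 40 mm up to the rim) can be pinched from outside; treat it as solid
- salt_shaker: white glass salt shaker with a tin cap, 42 mm across, 74 mm high (body to 56 mm, the cap above is 32 mm across), upright, loose; origin at the centre of its underside, z up
- teaspoon: metal teaspoon lying flat, 130 mm long (its x axis), 27 mm at the widest, 11 mm high; origin under the middle of its length; loose; starts lying roughly away from the robot; to be pinched across the middle; it may lie either way round on the board
- candle_stub: cream candle stub, 22 mm across, 51 mm high, upright, loose, not to be moved; origin at the centre of its underside
- old_fork: metal fork lying flat, 193 mm long (x), 26 mm wide, 15 mm high, loose, not to be moved; origin under the middle of its length
- ink_bottle: small bluish corked bottle, 48 mm across, 66 mm high, upright, loose, not to be moved; origin at the centre of its underside
Mind the look-alikes: they are no part of the job. What is shaped like the salt_shaker but blue is not meant.

How it is judged:
At the end, for the whole second after the job is handed in: Stand flat on the board, within 14 mm of its middle; cup upright on it within 12 mm; on the long centre line 75 mm from the middle (15 mm each way) the salt upright on the jar's side, and the spoon's middle on the other, square across within 0.2 rad; all at rest (horizontal distance between egg_stand and board below 0.014 m and z of egg_stand in the frame of board between 0.01 and 0.018 m and horizontal distance between egg_cup and egg_stand below 0.012 m and z of egg_cup in the frame of board between 0.028 and 0.036 m and x of salt_shaker in the frame of board between -0.015 and 0.015 m and z of salt_shaker in the frame of board between 0.01 and 0.018 m and x of teaspoon in the frame of board between -0.015 and 0.015 m and z of teaspoon in the frame of board between 0.009 and 0.02 m and angle between the x axis of teaspoon and the x axis of board, either way round below 0.2 rad and ((y of jar in the frame of board above 0 m and y of salt_shaker in the frame of board between 0.06 and 0.09 m and y of teaspoon in the frame of board between -0.09 and -0.06 m) or (y of jar in the frame of board below 0 m and y of salt_shaker in the frame of board between -0.09 and -0.06 m and y of teaspoon in the frame of board between 0.06 and 0.09 m)) and angle between each of egg_stand, egg_cup, salt_shaker, teaspoon's own z axis and vertical below 0.12 rad and linear speed of each of egg_stand, egg_cup, salt_shaker, teaspoon below 0.02 m/s and angular speed of each of egg_stand, egg_cup, salt_shaker, teaspoon below 0.3 rad/s); the robot touches nothing.
It fails at once if the small corked bottle was shifted by more than 20 mm (distance of ink_bottle from where it was at the start of the episode above 0.02 m).
It fails at once if the fork was shifted by more than 20 mm (distance of old_fork from where it was at the start of the episode above 0.02 m).
It fails at once if the candle stub was shifted by more than 20 mm (distance of candle_stub from where it was at the start of the episode above 0.02 m).
It also fails if it takes over 112 s, if anything falls off the work surface, if the arm or the gripper's body presses on something with over 40 N, if the wrist force passes 120 N, or if a joint passes its speed limit or range.

## Working session

There is one attempt and no reset: what is moved stays moved. The work goes in short steps, Python scripts to look and compute and a tool call to move; the robot and the scene stay as the last step left them, time stands still between calls to the robot, and variables do not carry over. Pictures are saved under pics/ and viewed, at most 14 in all, crops included, and the job is handed in when it is done.

Besides the shell and the picture viewer there is one more tool, called as name([rows], argument=value, ...), one row to a line, values as JSON. move_arm: Moves the arm, as the interface text tells. Its arguments: {"type":"object","properties":{"slide":{"type":"array","items":{"type":"array","items":{"type":"number"}}},"roll":{"type":"array","items":{"type":"number"}},"gripper":{"type":"number"},"squeeze":{"type":"number"}},"required":["slide","roll"]}

```bash
ls; mkdir -p pics
python3 - <<'E'
from bench import monitor,cams
import cv2
for n in ("scene","side","wrist"):
    cv2.imwrite(f"pics/{n}0.png",cams.get_image(n)[:,:,::-1])
s=monitor.get_state();print(s)
for n in ("scene","side","wrist"):
    c=cams.get_calibration(n);print(n,c)
E
```

```text
pics
{'time': 0.15, 'joint_positions': array([-1.32691672,  0.32168648, -0.07006525,  1.45140229,  0.02261568,
        1.37077543, -0.05689005]), 'qd': array([-5.82231648e-04, -5.19377052e-04,  6.61665744e-04, -2.14728750e-03,
       -1.56453017e-03, -1.70969908e-05, -8.87981677e-04]), 'joint_torque': array([-3.75231339e-04, -4.91793752e+01, -4.04754812e-01, -3.12875354e+01,
       -6.39691902e-02,  4.04687470e-02,  9.97874986e-05]), 'position': array([0.14801382, 0.63249816, 0.2216869 ]), 'tool_rot': array([-3.60106172e-01, -3.12082033e+00,  2.33124354e-03]), 'ft_force': array([-0.5549811 , -0.14435208,  0.5465817 ]), 'torque': array([-0.01500678,  0.00054861,  0.03223941]), 'grip_force': 0.0, 'grip_width': 1.0013425431318863}
scene {'mtx': array([[616.44815036,   0.        , 316.68860952],
       [  0.        , 616.44815036, 234.63475655],
       [  0.        ,   0.        ,   1.        ]]), 'dist_coeffs': array([-0.0913297,  0.       ,  0.       ,  0.       ,  0.       ]), 'R': array([[-0.99758869, -0.06923561, -0.00482019],
       [-0.04879476,  0.74906263, -0.66069981],
       [
[... 306 characters left out ...]
0.        , 0.        , 0.        ]), 'R': array([[-0.16539046, -0.98620118, -0.00729547],
       [-0.8472601 ,  0.14586776, -0.5107572 ],
       [ 0.50477353, -0.0782932 , -0.85969405]]), 't': array([0.00955174, 0.54615026, 1.4857884 ])}
wrist {'mtx': array([[399.33635142,   0.        , 321.86516833],
       [  0.        , 399.33635142, 235.96429653],
       [  0.        ,   0.        ,   1.        ]]), 'dist_coeffs': array([-0.06435948,  0.        ,  0.        ,  0.        ,  0.        ]), 'R': array([[ 0.2278185 ,  0.97370085, -0.00232083],
       [ 0.93757025, -0.21872043,  0.27041338],
       [ 0.26279412, -0.06378111, -0.96274151]]), 't': array([-0.64789898, -0.0332743 ,  0.39072439])}
```

View pics/scene0.png

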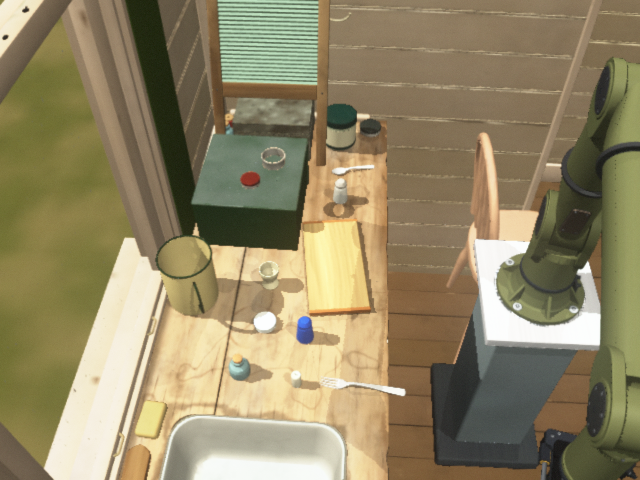

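View pics/side0.png

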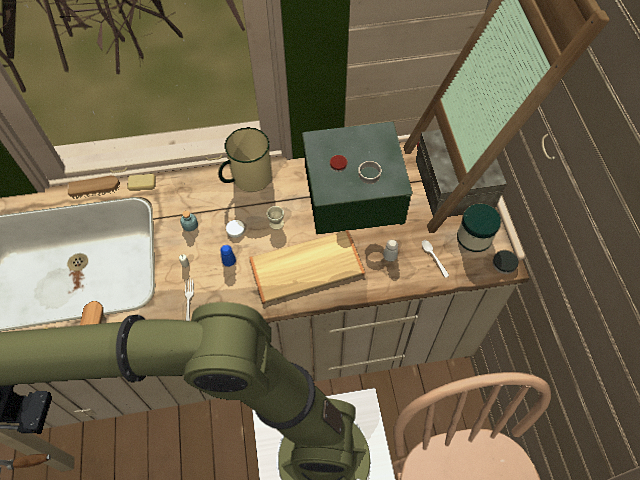

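```bash
cat > h.py <<'E'
import numpy as np,cv2
from bench import monitor,cams
from scipy.spatial.transform import Rotation as Ro
def ray(c,p):
    u=cv2.undistortPoints(np.array([[p]],float),c["mtx"],c["dist_coeffs"])[0,0]
    R,t=np.array(c["R"]),np.array(c["t"]); return -R.T@t, R.T@np.array([u[0],u[1],1.])
def onz(c,p,z):
    o,d=ray(c,p); return o+d*(z-o[2])/d[2]
def tri(c1,p1,c2,p2):
    o,d=ray(c1,p1);q,e=ray(c2,p2)
    k=np.linalg.lstsq(np.c_[d,-e],q-o,rcond=None)[0]
    a,b=o+d*k[0],q+e*k[1]; return (a+b)/2,np.linalg.norm(a-b)
def proj(c,X): return cv2.projectPoints(np.atleast_2d(np.array(X,float)),cv2.Rodrigues(np.array(c["R"]))[0],np.array(c["t"]),c["mtx"],c["dist_coeffs"])[0].reshape(-1,2)
def totool(target,roll=0):
    s=monitor.get_state();R=Ro.from_rotvec(s["tool_rot"])
    return R.inv().apply(np.array(target)-s["position"])*100
E
python3 - <<'E'
from h import *
np.set_printoptions(precision=3,suppress=True)
S=cams.get_calibration("scene");D=cams.get_calibration("side")
for n,a,b,z in [("stand",(265,321),(235,228),.018),("cuprim",(269,270),(276,211),.06),("salttop",(340,183),(392,242),.074),("candle",(296,374),(184,257),.051),("spA",(334,170),(427,244),.008),("spB",(373,167),(446,276),.004),
 ("b1",(304,221),(352,234),.014),("b2",(357,220),(363,271),.014),("b3",(369,310),(260,301),.014),("b4",(309,313),(250,255),.014),("jar",(342,114),(482,221),.111),("forkA",(322,382),(189,281),.01),("bottle",(238,356),(187,213),.066),("bluetop",(305,321),(227,248),.074),("forkB",(404,391),(188,315),.01)]:
    print(n,onz(S,a,z),onz(D,b,z),*tri(S,a,D,b))
s=cv2.imread("pics/scene0.png")[130:400,220:420];d=cv2.imread("pics/side0.png")[190:320,160:480]
cv2.imwrite("pics/c1.png",cv2.resize(s,None,fx=2.2,fy=2.2,interpolation=cv2.INTER_CUBIC))
cv2.imwrite("pics/c2.png",cv2.resize(d,None,fx=2.5,fy=2.5,interpolation=cv2.INTER_CUBIC))
E
```

```text
stand [0.68  0.152 0.018] [0.68  0.151 0.018] [0.68  0.151 0.017] 8.386540594263306e-06
cuprim [0.682 0.03  0.06 ] [0.691 0.024 0.06 ] [0.686 0.027 0.061] 0.00901428040190316
salttop [ 0.521 -0.275  0.074] [ 0.524 -0.284  0.074] [ 0.523 -0.283  0.069] 0.0058090051314142995
candle [0.591 0.306 0.051] [0.588 0.299 0.051] [0.592 0.301 0.043] 0.0013917174776922159
spA [ 0.543 -0.399  0.008] [ 0.536 -0.397  0.008] [ 0.541 -0.4    0.004] 0.005597054242741939
spB [ 0.427 -0.424  0.004] [ 0.427 -0.425  0.004] [ 0.427 -0.425  0.004] 0.000784954403443533
b1 [ 0.614 -0.182  0.014] [ 0.603 -0.187  0.014] [ 0.613 -0.19   0.002] 0.005805066012056233
b2 [ 0.469 -0.195  0.014] [ 0.477 -0.194  0.014] [ 0.472 -0.192  0.02 ] 0.005731261434764418
b3 [0.432 0.101 0.014] [0.434 0.106 0.014] [0.432 0.105 0.02 ] 0.0011344175959142153
b4 [0.577 0.119 0.014] [0.584 0.117 0.014] [0.579 0.119 0.017] 0.00571716314316654
jar [ 0.527 -0.536  0.111] [ 0.527 -0.536  0.111] [ 0.527 -0.537  0.11 ] 0.0002205840732484651
forkA [0.534 0.299 0.01 ] [0.532 0.296 0.01 ] [0.534 0.297 0.005] 6.499048648306682e-05
bottle [0.721 0.278 0.066] [0.724 0.28  0.066] [0.721 0.28  0.07 ] 0.0012803052432894919
bluetop [0.58  0.182 0.074] [0.583 0.176 0.074] [0.583 0.177 0.07 ] 0.00511351773164036
forkB [0.351 0.31  0.01 ] [0.428 0.305 0.01 ] [0.379 0.314 0.061] 0.06079821557853084
```

View pics/c1.png

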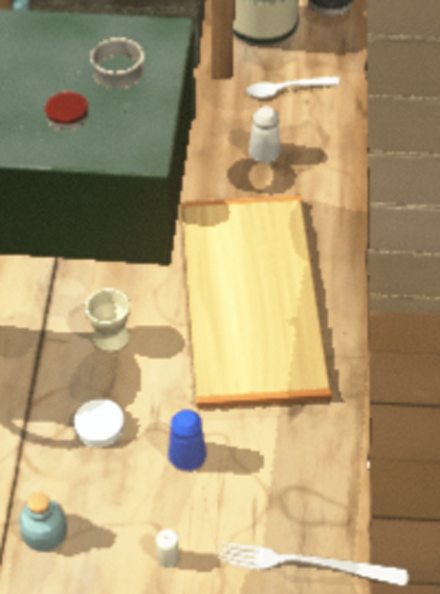

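View pics/c2.png

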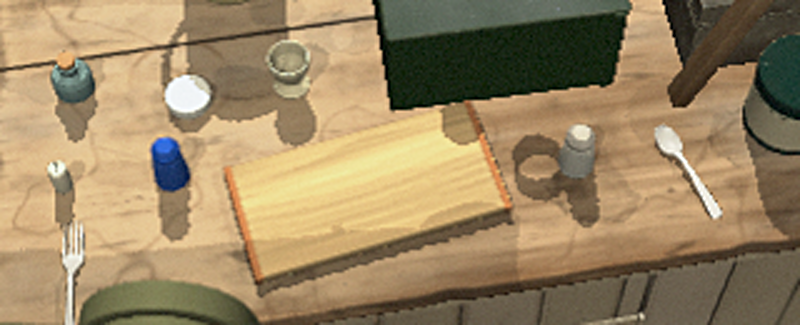

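Run:
```python
from h import *
from scipy.optimize import least_squares
np.set_printoptions(precision=3,suppress=True)
S=cams.get_calibration("scene");D=cams.get_calibration("side")
a=[(302.7,222.3),(356,219.5),(369.5,308),(309.5,311)];b=[(348,231),(364.4,272.8),(263,301),(251,257)]
P=np.array([(onz(S,p,.014)+onz(D,q,.014))[:2]/2 for p,q in zip(a,b)]);print(P)
L=np.array([[.075,-.15],[-.075,-.15],[-.075,.15],[.075,.15]])
def T(v):
    c,s=np.cos(v[2]),np.sin(v[2]);return L@np.array([[c,-s],[s,c]]).T+v[:2]
r=least_squares(lambda v:(T(v)-P).ravel(),[.52,-.04,0]);print(r.x,(r.fun*1000).round(1))
for n,p,q in [("topL",(296,209.5),(316,205)),("topR",(308.6,135.5),(411,194)),("botL",(296.4,249),(317,233))]: print(n,*tri(S,p,D,q))
print(monitor.get_state()["time"], Ro.from_rotvec(monitor.get_state()["tool_rot"]).as_matrix())
C=cams.get_calibration("wrist");print("cam pos rel tcp tool", totool(-C["R"].T@C["t"]))
```

```text
[[ 0.616 -0.177]
 [ 0.472 -0.197]
 [ 0.432  0.096]
 [ 0.576  0.114]]
[ 0.524 -0.041  0.134] [ 2.3 -2.5 -1.8 -2.8 -2.3  1.7  1.9  3.6]
topL [ 0.624 -0.084  0.162] 0.0028275502102064823
topR [ 0.61  -0.348  0.176] 0.005155614482920632
botL [ 0.627 -0.086  0.008] 0.0010223136835179056
0.15 [[-0.974  0.228 -0.   ]
 [ 0.228  0.974 -0.001]
 [-0.    -0.001 -1.   ]]
cam pos rel tcp tool [  7.363  -0.103 -16.198]
```

View pics/wrist0.png

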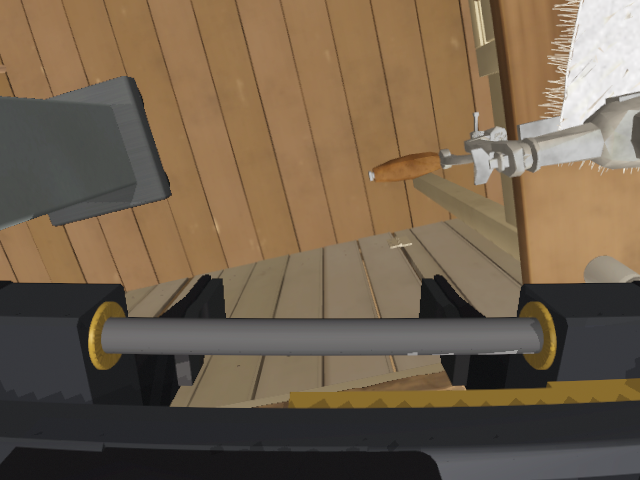

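Run:
```python
from h import *
np.set_printoptions(precision=3,suppress=True)
S=cams.get_calibration("scene");D=cams.get_calibration("side")
for n,p,q,z in [("salt",(340.7,191.4),(390.8,250.8),.037),("cup",(269.1,275.2),(275.4,217.6),.03),("cuprim",(269,267.7),(275.2,214),.06),("stand",(265.5,322.3),(235.2,228.8),.009),("spA",(332.3,171.8),(422.8,240.8),.006),("spB",(374,166.8),(446.8,276),.005),("mugrim",(187,255),(247,146),.14)]: print(n,*tri(S,p,D,q),onz(S,p,z),onz(D,q,z))
def yaw(a): # tool x pointing to -(cos a, sin a)
    s=monitor.get_state();R=Ro.from_rotvec(s["tool_rot"]).as_matrix();d=R.T@[-np.cos(a),-np.sin(a),0];return np.arctan2(d[1],d[0])
print("roll to board yaw",yaw(.134),"roll to 0",yaw(0), totool([.68,.151,.15]))
```

```text
salt [ 0.518 -0.283  0.034] 0.000739529383741744 [ 0.518 -0.28   0.037] [ 0.516 -0.282  0.037]
cup [0.683 0.029 0.037] 0.00046983392691764237 [0.685 0.023 0.03 ] [0.688 0.029 0.03 ]
cuprim [0.681 0.027 0.064] 0.0040501646905378936 [0.683 0.023 0.06 ] [0.681 0.028 0.06 ]
stand [0.679 0.152 0.013] 0.0010310143823419441 [0.68  0.149 0.009] [0.682 0.152 0.009]
spA [ 0.547 -0.387  0.011] 0.0003375085058870116 [ 0.547 -0.393  0.006] [ 0.549 -0.389  0.006]
spB [ 0.425 -0.426  0.005] 0.0032503662118640204 [ 0.424 -0.424  0.005] [ 0.426 -0.427  0.005]
mugrim [0.86  0.08  0.165] 0.00010510979085080131 [0.869 0.06  0.14 ] [0.881 0.081 0.14 ]
roll to board yaw -0.36376019131893955 roll to 0 -0.22976032404880115 [-62.766 -34.758   7.227]
```

move_arm([
  [-5, -3, 0],
  [-62.8, -34.8, 2],
  [-62.8, -34.8, 2],
  [-62.8, -34.8, 2],
  [-62.8, -34.8, 2],
  [-62.8, -34.8, 2],
  [-62.8, -34.8, 2],
  [-62.8, -34.8, 2],
  [-62.8, -34.8, 2],
  [-62.8, -34.8, 2],
  [-62.8, -34.8, 2],
  [-62.8, -34.8, 2],
  [-62.8, -34.8, 2],
  [-62.8, -34.8, 2],
  [-62.8, -34.8, 2],
  [-62.8, -34.8, 2],
  [-62.8, -34.8, 2],
  [-62.8, -34.8, 2],
  [-62.8, -34.8, 10],
  [-62.8, -34.8, 10],
], roll=[0, -0.23, -0.23, -0.23, -0.23, -0.23, -0.23, -0.23, -0.23, -0.23, -0.23, -0.23, -0.23, -0.23, -0.23, -0.23, -0.23, -0.23, -0.23, -0.23], gripper=8.7, squeeze=15)

```text
time: 2.15
position: [0.6787, 0.1534, 0.121]
tool_rot: [0.005, -3.141, -0.002]
ft_force: [-0.2, 0.6, -0.2]
grip_width: 0.999
grip_force: 0.0
```

Run:
```python
from h import *
a=cams.get_image("wrist")[:,:,::-1];b=cams.get_image("scene")[200:440,180:420,::-1];
cv2.imwrite("pics/w1.png",np.hstack([cv2.resize(a,(480,360)),cv2.resize(b,(320,320))[:320].__class__((360,320,3),dtype=np.uint8)*0]) if 0 else a)
c=cams.get_image("side")[150:330,130:370,::-1]
cv2.imwrite("pics/s1.png",np.vstack([np.hstack([cv2.resize(b[:180],(480,360)),]),]) if 0 else np.hstack([cv2.resize(b,(400,400)),cv2.resize(c,(400,300),).repeat(1,0) if 0 else cv2.copyMakeBorder(cv2.resize(c,(400,300)),0,100,0,0,cv2.BORDER_CONSTANT)]))
C=cams.get_calibration("wrist");print(proj(C,[[.68,.15,.018],[.524,-.041,.014]]))
```

```text
[[319.81322997 239.04154608]
 [ 21.37169908   1.36729817]]
```

View pics/w1.png

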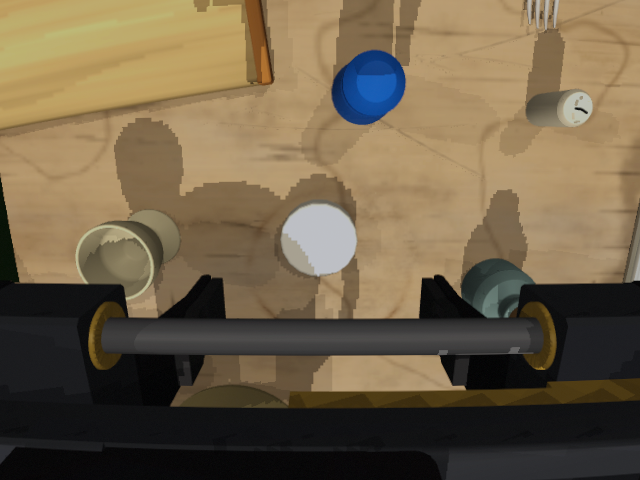

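View pics/s1.png

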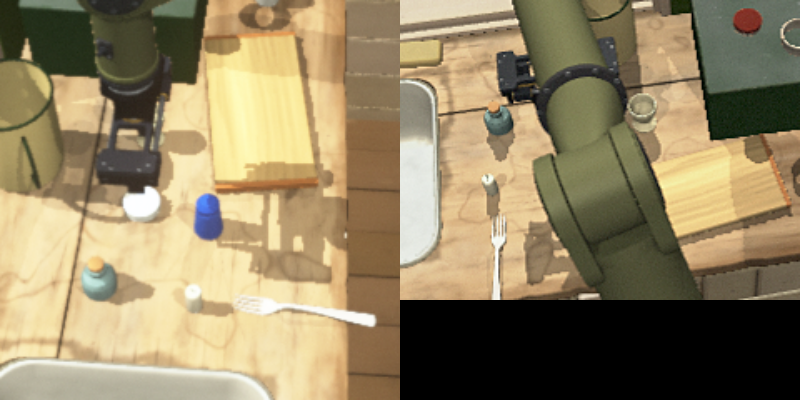

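move_arm([
  [-0.1, -0.4, 2.5],
  [-0.1, -0.4, 5],
  [-0.1, -0.4, 8],
  [-0.1, -0.4, 10],
  [-0.1, -0.4, 11],
  [-0.1, -0.4, 11.6],
  [-0.1, -0.4, 11.6],
  [-0.1, -0.4, 11.6],
], roll=[0, 0, 0, 0, 0, 0, 0, 0])

```text
time: 3.1
position: [0.6825, 0.1474, 0.0083]
tool_rot: [-0.001, 3.139, 0.001]
ft_force: [0.2, 0.3, -0.2]
grip_width: 0.998
grip_force: 0.0
```

move_arm([
  [0, 0, 0],
  [0, 0, 0],
  [0, 0, 0],
  [0, 0, 0],
  [0, 0, 0],
  [0, 0, 0],
  [0, 0, 0],
  [0, 0, 0],
], roll=[0, 0, 0, 0, 0, 0, 0, 0], gripper=4, squeeze=15)

```text
time: 3.9
position: [0.6814, 0.1473, 0.0067]
tool_rot: [-0.001, 3.141, 0.001]
ft_force: [0.2, 0.7, 0.8]
grip_width: 0.615
grip_force: 15.0
```

move_arm([
  [0, 0, -3],
  [0, 0, -7],
  [0, 0, -10],
  [4, -4.8, -10],
  [8, -9.6, -10],
  [12, -14.4, -10],
  [15.7, -18.8, -10],
  [15.7, -18.8, -10],
  [15.7, -18.8, -10],
  [15.7, -18.8, -10],
  [15.7, -18.8, -10],
], roll=[0, 0, 0, -0.134, -0.134, -0.134, -0.134, -0.134, -0.134, -0.134, -0.134])

```text
time: 5.0
position: [0.525, -0.04, 0.1067]
tool_rot: [-0.213, 3.134, 0.001]
ft_force: [0.1, -0.1, -0.3]
grip_width: 0.611
grip_force: 15.0
```

Run:
```python
from h import *
s=monitor.get_state();print(s["position"],s["tool_rot"],s["grip_width"])
C=cams.get_calibration("wrist");a=cams.get_image("wrist")[:,:,::-1].copy()
t=.134;ct=np.array([.524,-.041]);Q=[]
for u,v in [(.075,-.15),(-.075,-.15),(-.075,.15),(.075,.15)]:Q.append([*(ct+[u*np.cos(t)-v*np.sin(t),u*np.sin(t)+v*np.cos(t)]),.014])
p=proj(C,Q);print(p);cv2.polylines(a,[p.astype(np.int32)],True,(0,0,255),1)
cv2.imwrite("pics/w2.png",a)
```

```text
[ 0.52504434 -0.03995977  0.10671376] [-2.12523614e-01  3.13359288e+00  6.67848351e-04] 0.6108616575944517
[[116.79466851 336.35344889]
 [ 84.87874706 123.27185331]
 [560.27568549 123.96977375]
 [527.6288095  336.87967615]]
```

View pics/w2.png

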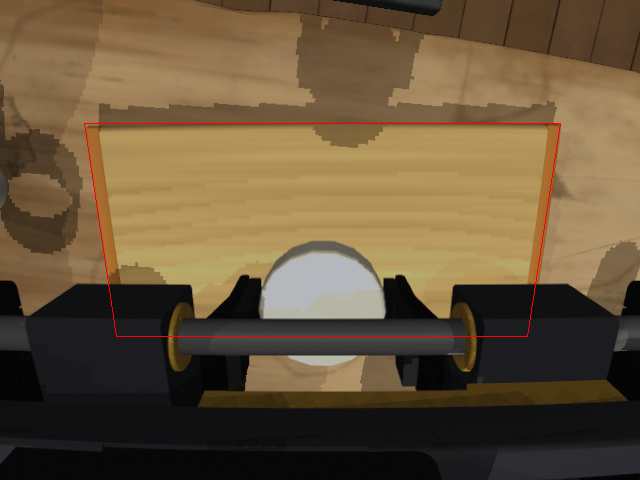

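move_arm([
  [0, 0, 3],
  [0, 0, 6],
  [0, 0, 7.5],
  [0, 0, 8.2],
  [0, 0, 8.5],
  [0, 0, 8.6],
  [0, 0, 8.6],
  [0, 0, 8.6],
], roll=[0, 0, 0, 0, 0, 0, 0, 0])

```text
time: 5.85
position: [0.5252, -0.0409, 0.0214]
tool_rot: [-0.211, 3.133, 0.0]
ft_force: [-0.0, 0.5, -0.3]
grip_width: 0.613
grip_force: 15.0
```

move_arm([
  [0, 0, 0],
  [0, 0, 0],
  [0, 0, 0],
  [0, 0, 0],
  [0, 0, 0],
  [0, 0, -3],
  [0, 0, -7],
  [0, 0, -12],
  [0, 0, -12],
], roll=[0, 0, 0, 0, 0, 0, 0, 0, 0], gripper=7)

```text
time: 6.75
position: [0.5292, -0.0414, 0.1476]
tool_rot: [-0.209, 3.122, 0.0]
ft_force: [0.5, -0.2, 0.7]
grip_width: 0.806
grip_force: 0.0
```

move_arm([
  [0.8, -4.7, 0],
  [1.6, -9.4, 0],
  [2.4, -14.1, 0],
  [3.2, -18.8, 0],
  [4, -23.7, 0],
  [4, -23.7, 0],
  [4, -23.7, 0],
  [4, -23.7, 0],
  [4, -23.7, 0],
], roll=[0.134, 0.134, 0.134, 0.134, 0.134, 0.134, 0.134, 0.134, 0.134])

```text
time: 7.65
position: [0.5171, -0.2791, 0.1403]
tool_rot: [0.005, -3.142, -0.002]
ft_force: [-0.5, 1.3, 0.8]
grip_width: 0.802
grip_force: 0.0
```

Run:
```python
from h import *
s=monitor.get_state();print(s["position"],s["tool_rot"],s["grip_width"])
C=cams.get_calibration("wrist");a=cams.get_image("wrist")[:,:,::-1].copy()
p=proj(C,[[.517,-.281,.074],[.517,-.281,0],[.425,-.425,.005],[.547,-.39,.006],[.486,-.407,.005]]);print(p)
for q in p: cv2.circle(a,tuple(int(v) for v in q),3,(0,0,255),1)
cv2.imwrite("pics/w3.png",a)
```

```text
[ 0.51707675 -0.27906462  0.14025369] [ 5.09912908e-03 -3.14154167e+00 -1.85762306e-03] 0.8015252172359484
[[320.64997849 251.63623762]
 [320.88250943 222.37328052]
 [121.70609664  99.85592289]
 [182.89309915 260.75909168]
 [154.05336548 183.69520445]]
```

View pics/w3.png

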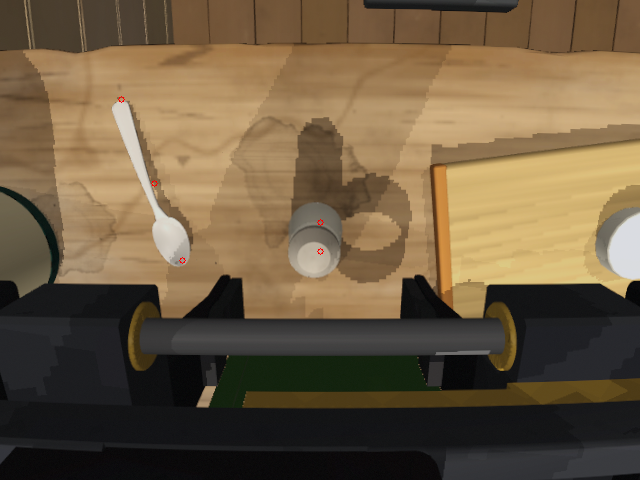

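move_arm([
  [-0.3, -0.5, 2],
  [-0.3, -0.5, 5],
  [-0.3, -0.5, 9],
  [-0.3, -0.5, 11.5],
  [-0.3, -0.5, 12.1],
  [-0.3, -0.5, 12.1],
  [-0.3, -0.5, 12.1],
], roll=[0, 0, 0, 0, 0, 0, 0])

```text
time: 8.4
position: [0.5208, -0.2864, 0.0211]
tool_rot: [-0.001, 3.139, -0.001]
ft_force: [0.8, -0.2, 0.2]
grip_width: 0.803
grip_force: 0.0
```

move_arm([
  [0, 0, 0],
  [0, 0, 0],
  [0, 0, 0],
  [0, 0, 0],
  [0, 0, 0],
  [0, 0, 0],
  [0, 0, 0],
  [0, 0, 0],
], roll=[0, 0, 0, 0, 0, 0, 0, 0], gripper=3, squeeze=15)

```text
time: 9.2
position: [0.5196, -0.2861, 0.0197]
tool_rot: [-0.0, 3.141, 0.0]
ft_force: [-0.8, 2.5, 2.1]
grip_width: 0.427
grip_force: 15.1
```

move_arm([
  [0, 0, -2],
  [0, 0, -5],
  [0, 0, -8],
  [-0.4, 4.5, -8],
  [-0.7, 9, -8],
  [-1.1, 13.5, -8],
  [-1.4, 17.1, -8],
  [-1.4, 17.1, -8],
  [-1.4, 17.1, -8],
  [-1.4, 17.1, -5],
  [-1.4, 17.1, -3],
  [-1.4, 17.1, -2],
  [-1.4, 17.1, -1.5],
  [-1.4, 17.1, -1.4],
  [-1.4, 17.1, -1.4],
  [-1.4, 17.1, -1.4],
], roll=[0, 0, 0, -0.134, -0.134, -0.134, -0.134, -0.134, -0.134, -0.134, -0.134, -0.134, -0.134, -0.134, -0.134, -0.134])

```text
time: 10.8
position: [0.5341, -0.1155, 0.0343]
tool_rot: [-0.21, 3.133, -0.0]
ft_force: [-0.4, 0.2, -0.4]
grip_width: 0.424
grip_force: 14.9
```

move_arm([
  [0, 0, 0],
  [0, 0, 0],
  [0, 0, 0],
  [0, 0, 0],
  [0, 0, -3],
  [0, 0, -7],
  [0, 0, -11.5],
  [1.6, -4.7, -11.5],
  [3.2, -9.4, -11.5],
  [4.8, -14.1, -11.5],
  [6.4, -18.8, -11.5],
  [8, -23.5, -11.5],
  [9.9, -28.5, -11.5],
  [9.9, -28.5, -11.5],
  [9.9, -28.5, -11.5],
  [9.9, -28.5, -11.5],
], roll=[0, 0, 0, 0, 0, 0, 0, 0.59, 0.59, 0.59, 0.59, 0.59, 0.59, 0.59, 0.59, 0.59], gripper=5.5)

```text
time: 12.4
position: [0.4742, -0.4093, 0.1482]
tool_rot: [-0.707, -3.061, -0.002]
ft_force: [-0.2, 0.9, 0.4]
grip_width: 0.636
grip_force: 0.0
```

Run:
```python
from h import *
np.set_printoptions(precision=3,suppress=True)
s=monitor.get_state();print(s["position"],Ro.from_rotvec(s["tool_rot"]).as_matrix()[:,:2],s["grip_width"],s["joint_positions"])
C=cams.get_calibration("wrist");a=cams.get_image("wrist")[:,:,::-1].copy()
print("to", totool([.474,-.411,.004]))
S=cams.get_calibration("scene");D=cams.get_calibration("side")
print("leg",tri(S,(321,165),D,(434,230)))
p=proj(C,[[.425,-.425,.005],[.547,-.39,.006],[.474,-.411,.005]]);print(p)
for q in p: cv2.circle(a,tuple(int(v) for v in q),3,(0,0,255),1)
b=cams.get_image("scene")[150:330,220:400,::-1]
cv2.imwrite("pics/w4.png",np.hstack([cv2.resize(a,(533,400)),cv2.resize(b,(260,260))[:, :].copy() if 0 else cv2.copyMakeBorder(cv2.resize(b,(260,260)),0,140,0,0,cv2.BORDER_CONSTANT)]))
```

```text
[ 0.474 -0.409  0.148] [[-0.899  0.439]
 [ 0.439  0.899]
 [ 0.001  0.001]] 0.6360522617683538 [ 0.125  0.369  0.684  1.63  -0.245  1.231  1.975]
to [-0.044 -0.251 14.428]
leg (array([ 0.584, -0.433, -0.004]), np.float64(0.00227568118898635))
[[276.309 173.275]
 [382.911 288.479]
 [321.068 221.594]]
```

View pics/w4.png

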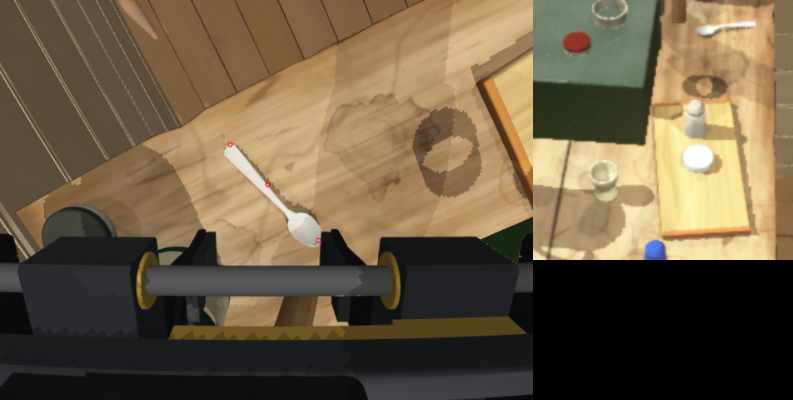

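Run:
```python
from h import *
S=cams.get_calibration("scene");D=cams.get_calibration("side")
print(tri(S,(370,126.5),D,(506,261)))
a=cv2.imread("pics/scene0.png")[95:180,310:400];b=cv2.imread("pics/side0.png")[195:300,400:540]
cv2.imwrite("pics/c4.png",np.hstack([cv2.resize(a,(360,340),interpolation=3),cv2.resize(b,(420,315),interpolation=3).__array__() if 0 else cv2.copyMakeBorder(cv2.resize(b,(420,315)),0,25,0,0,cv2.BORDER_CONSTANT)]))
```

```text
(array([ 0.43866882, -0.60044591,  0.01689222]), np.float64(0.0010913311284028136))
```

View pics/c4.png

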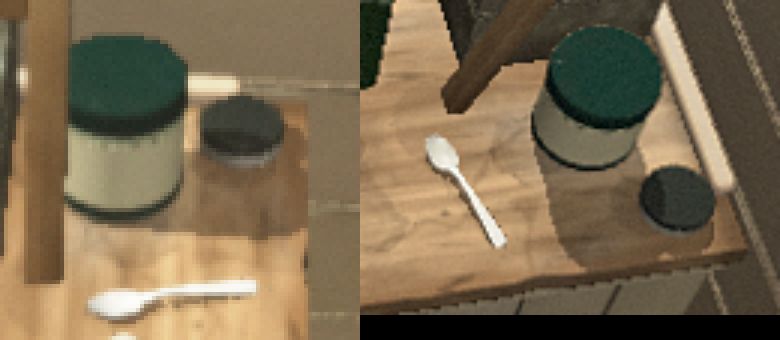

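move_arm([
  [0, -0.2, 3],
  [0, -0.2, 6],
  [0, -0.2, 9],
  [0, -0.2, 11.5],
  [0, -0.2, 13],
  [0, -0.2, 13.8],
  [0, -0.2, 14.2],
  [0, -0.2, 14.3],
  [0, -0.2, 14.3],
], roll=[0, 0, 0, 0, 0, 0, 0, 0, 0])

```text
time: 13.4
position: [0.4732, -0.4131, 0.0065]
tool_rot: [0.709, 3.059, -0.001]
ft_force: [0.1, 0.1, -0.5]
grip_width: 0.632
grip_force: 0.0
```

move_arm([
  [0, 0, 0],
  [0, 0, 0],
  [0, 0, 0],
  [0, 0, 0],
  [0, 0, 0],
  [0, 0, 0],
  [0, 0, 0],
  [0, 0, 0],
], roll=[0, 0, 0, 0, 0, 0, 0, 0], gripper=0, squeeze=6)

```text
time: 14.2
position: [0.4735, -0.413, 0.0073]
tool_rot: [0.709, 3.059, 0.0]
ft_force: [-1.4, 2.6, 9.5]
grip_width: 0.23
grip_force: 6.6
```

move_arm([
  [0, 0, 0],
  [0, 0, 0],
  [0, 0, 0],
  [0, 0, 0],
  [0, 0, 0],
], roll=[0, 0, 0, 0, 0], gripper=0, squeeze=6)

```text
time: 14.7
position: [0.4735, -0.413, 0.0073]
tool_rot: [0.709, 3.059, 0.0]
ft_force: [-0.9, 2.6, 9.2]
grip_width: 0.226
grip_force: 6.6
```

Run:
```python
from h import *
a=cams.get_image("wrist")[:,:,::-1]
cv2.imwrite("pics/w5.png",a)
```

```text
(no output)
```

View pics/w5.png

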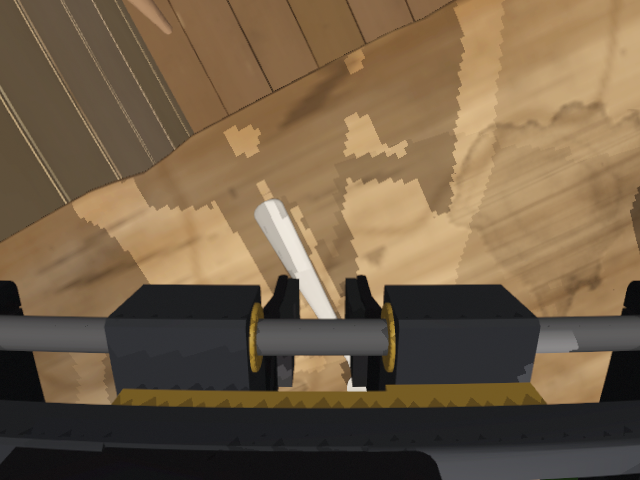

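move_arm([
  [0, 0, -0.1],
  [0.9, 1.8, -0.1],
  [1.8, 3.6, -0.1],
  [2.6, 5.4, -0.1],
  [3.5, 7.2, -0.1],
  [3.5, 7.2, -0.1],
  [3.5, 7.2, -0.1],
], roll=[0, 0, 0, 0, 0, 0, 0])

```text
time: 15.45
position: [0.4755, -0.335, 0.0098]
tool_rot: [0.708, 3.054, -0.004]
ft_force: [-0.6, -0.6, 13.0]
grip_width: 0.004
grip_force: 6.6
```

move_arm([
  [0, 0, 0],
  [0, 0, 0],
  [0, 0, 0],
  [0, 0, 0],
  [0, 0, -4],
  [0, 0, -8],
  [0, 0, -12],
  [-6, 0, -13],
  [-6, 0, -13],
  [-6, 0, -13],
  [-6, 0, -13],
], roll=[0, 0, 0, 0, 0, 0, 0, -0.5, -0.5, -0.5, -0.5], gripper=5)

```text
time: 16.55
position: [0.5267, -0.3588, 0.1358]
tool_rot: [0.077, -3.14, -0.001]
ft_force: [-0.8, 0.6, -0.4]
grip_width: 0.581
grip_force: 0.0
```

```bash
cat > sp.py <<'E'
from h import *
np.set_printoptions(precision=3,suppress=True)
s=monitor.get_state();print(s["position"],s["grip_width"],s["joint_positions"])
C=cams.get_calibration("wrist");a=cams.get_image("wrist")[:,:,::-1].copy()
g=cv2.cvtColor(a,cv2.COLOR_BGR2HSV);m=((g[...,1]<40)&(g[...,2]>150)).astype(np.uint8)*255
m[280:]=0;m=cv2.morphologyEx(m,cv2.MORPH_CLOSE,np.ones((5,5)))
for k in sorted(cv2.findContours(m,0,2)[0],key=cv2.contourArea)[-3:]:
    if cv2.contourArea(k)<300: continue
    W=np.array([onz(C,q[0],.005)[:2] for q in k]);(c,w,an)=cv2.minAreaRect((W*1000).astype(np.float32))
    bx=cv2.boxPoints((c,w,an));e=sorted([(np.linalg.norm(bx[i]-bx[i-1]),i) for i in range(4)])[-1][1];d=bx[e]-bx[e-1];d*=np.sign(d[0])
    print(c,w,"dir",np.arctan2(d[1],d[0]), "px",cv2.boundingRect(k))
cv2.imwrite("pics/w6.png",a)
E
python3 sp.py
```

```text
[ 0.527 -0.359  0.136] 0.5807585418282196 [ 0.091  0.387  0.589  1.612 -0.226  1.213  2.345]
(493.5068359375, -348.87481689453125) (26.633073806762695, 129.7501983642578) dir -0.42084706 px (293, 104, 104, 155)
```

View pics/w6.png

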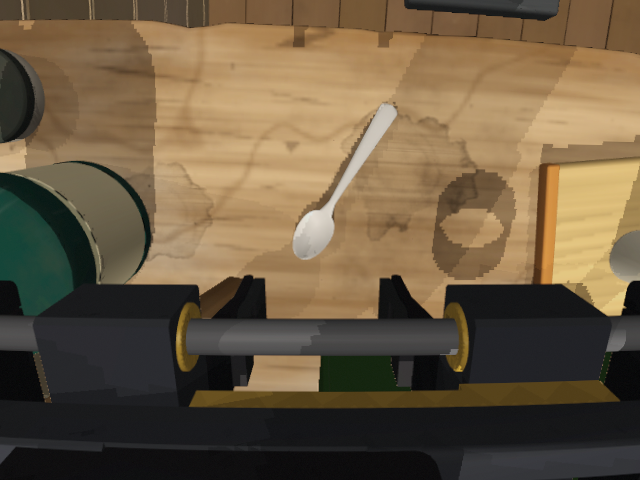

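move_arm([
  [1, 0.3, 1],
  [2.2, 0.7, 2],
  [3.3, 1.1, 4],
  [3.3, 1.1, 7],
  [3.3, 1.1, 10],
  [3.3, 1.1, 12],
  [3.3, 1.1, 12.7],
  [3.3, 1.1, 13],
  [3.3, 1.1, 13],
], roll=[0.15, 0.3, 0.465, 0.465, 0.465, 0.465, 0.465, 0.465, 0.465], gripper=5)

```text
time: 17.5
position: [0.4935, -0.3498, 0.007]
tool_rot: [0.657, 3.072, -0.0]
ft_force: [-0.3, -0.1, 0.2]
grip_width: 0.575
grip_force: 0.0
```

move_arm([
  [0, 0, 0],
  [0, 0, 0],
  [0, 0, 0],
  [0, 0, 0],
  [0, 0, 0],
  [0, 0, 0],
  [0, 0, 0],
  [0, 0, 0],
  [0, 0, 0],
], roll=[0, 0, 0, 0, 0, 0, 0, 0, 0], gripper=0, squeeze=20)

```text
time: 18.4
position: [0.4955, -0.3498, 0.0112]
tool_rot: [0.655, 3.068, 0.003]
ft_force: [-6.1, 5.5, 26.8]
grip_width: 0.014
grip_force: 14.2
```

move_arm([
  [0, 0, -0.2],
  [0, 0, -0.2],
  [0, 0, -0.2],
  [0, 0, -0.2],
  [0, 0, 0],
  [0, 0, 0.2],
  [0, 0, 0.3],
  [0, 0, 0.3],
  [0, 0, 0.3],
], roll=[0, 0, 0, 0, 0, 0, 0, 0, 0], gripper=5)

```text
time: 19.3
position: [0.4931, -0.3495, 0.0034]
tool_rot: [-0.656, -3.072, -0.0]
ft_force: [-0.3, 1.1, -0.1]
grip_width: 0.568
grip_force: 0.0
```

Run:
```python
from h import *
a=cams.get_image("wrist")[:,:,::-1];b=cams.get_image("scene")[130:230,300:400,::-1]
cv2.imwrite("pics/w7.png",np.hstack([a[120:420,120:520],cv2.resize(b,(300,300))]))
```

```text
(no output)
```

View pics/w7.png

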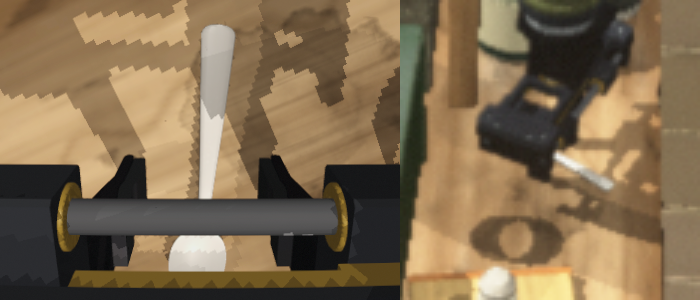

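move_arm([
  [0, -0.1, 0.1],
  [0, -0.1, 0.15],
  [0, -0.1, 0.15],
], roll=[0, 0, 0])

```text
time: 19.7
position: [0.4927, -0.3504, 0.002]
tool_rot: [-0.656, -3.072, -0.0]
ft_force: [0.0, 0.4, -0.1]
grip_width: 0.574
grip_force: 0.0
```

move_arm([
  [0, 0, 0],
  [0, 0, 0],
  [0, 0, 0],
  [0, 0, 0],
  [0, 0, 0],
  [0, 0, 0],
  [0, 0, 0],
  [0, 0, 0],
  [0, 0, 0],
], roll=[0, 0, 0, 0, 0, 0, 0, 0, 0], gripper=0, squeeze=8)

```text
time: 20.6
position: [0.4929, -0.3504, 0.0021]
tool_rot: [0.656, 3.072, 0.0]
ft_force: [-0.1, 0.8, -0.5]
grip_width: 0.244
grip_force: 7.8
```

Run:
```python
from h import *
np.set_printoptions(precision=3,suppress=True)
s=monitor.get_state();R=Ro.from_rotvec(s["tool_rot"]).as_matrix();print(s["position"],R[:,1])
C=cams.get_calibration("wrist");a=cams.get_image("wrist")[:,:,::-1]
print("tcp px",proj(C,[s["position"]]))
g=cv2.cvtColor(a,cv2.COLOR_BGR2HSV);m=((g[...,1]<60)&(g[...,2]>110)).astype(np.uint8)*255;m[315:]=0
k=max(cv2.findContours(m,0,2)[0],key=cv2.contourArea)
print(cv2.boundingRect(k))
for y in range(140,315,15):
    xs=np.where(m[y,200:450])[0]+200
    if len(xs): W=[onz(C,(x,y),.005) for x in (xs.min(),xs.max())];t=[R.T@(w-s["position"])*1000 for w in W];print(y,xs.min(),xs.max(),t[0][:2],t[1][:2])
for y in range(355,400,8):
    q=a[y,250:400].astype(int);xs=np.where((q.min(1)>110)&(np.ptp(q,1)<40))[0]+250
    if len(xs):W=[onz(C,(x,y),.005) for x in (xs.min(),xs.max())];t=[R.T@(w-s["position"])*1000 for w in W];print(y,xs.min(),xs.max(),t[0][:2],t[1][:2])
```

```text
[ 0.493 -0.35   0.002] [0.408 0.913 0.   ]
tcp px [[324.284 296.958]]
(315, 144, 36, 171)
155 316 350 [61.751 -3.359] [61.76   9.982]
170 316 348 [55.887 -3.38 ] [55.894  9.291]
185 316 346 [49.918 -3.403] [49.922  8.589]
200 316 344 [43.836 -3.427] [43.84   7.875]
215 315 342 [37.636 -3.859] [37.638  7.149]
230 316 340 [31.311 -3.476] [31.312  6.409]
245 316 338 [24.852 -3.503] [24.853  5.655]
260 316 336 [18.252 -3.53 ] [18.253  4.886]
275 316 334 [11.503 -3.559] [11.504  4.101]
290 316 332 [ 4.596 -3.588] [4.598 3.3  ]
305 315 330 [-2.479 -4.054] [-2.477  2.48 ]
355 299 334 [-27.428 -11.456] [-27.412   4.446]
363 293 341 [-31.642 -14.279] [-31.619   7.689]
371 292 344 [-35.913 -14.836] [-35.889   9.135]
379 291 345 [-40.251 -15.403] [-40.225   9.674]
387 288 344 [-44.664 -16.916] [-44.627   9.286]
```

move_arm([
  [0, 0, 0],
  [0, 0, 0],
  [0, 0, -0.5],
  [0, 0, -1.5],
  [0, 0, -3],
  [0, 0, -3],
  [0, 0, -3],
], roll=[0, 0, 0, 0, 0, 0, 0], squeeze=12)

```text
time: 21.35
position: [0.4935, -0.3507, 0.0331]
tool_rot: [0.656, 3.07, -0.0]
ft_force: [-0.3, 1.3, -0.3]
grip_width: 0.243
grip_force: 11.7
```

move_arm([
  [0, 0, -4],
  [0, 0, -8],
  [0, 0, -12],
  [1.6, 4.2, -12],
  [3.2, 8.4, -12],
  [4.8, 12.6, -12],
  [6.4, 16.8, -12],
  [8, 21, -12],
  [9.6, 25.2, -12],
  [11.2, 29.4, -12],
  [12.8, 33.5, -12],
  [13.8, 35.9, -12],
  [13.8, 35.9, -12],
  [13.8, 35.9, -12],
  [13.8, 35.9, -12],
  [13.8, 35.9, -7],
  [13.8, 35.9, -5],
  [13.8, 35.9, -5],
  [13.8, 35.9, -5],
], roll=[0, 0, 0, -0.06, -0.12, -0.18, -0.24, -0.3, -0.4, -0.5, -0.59, -0.59, -0.59, -0.59, -0.59, -0.59, -0.59, -0.59, -0.59])

```text
time: 23.25
position: [0.5138, 0.0324, 0.0826]
tool_rot: [-0.262, 3.13, -0.001]
ft_force: [0.5, -0.7, -0.0]
grip_width: 0.24
grip_force: 11.7
```

```bash
cat > sp2.py <<'E'
from h import *
np.set_printoptions(precision=3,suppress=True)
s=monitor.get_state();R=Ro.from_rotvec(s["tool_rot"]).as_matrix();print(s["position"],R[:,1],"yaw",np.arctan2(-R[0,1],R[1,1]))
C=cams.get_calibration("wrist");a=cams.get_image("wrist")[:,:,::-1]
g=cv2.cvtColor(a,cv2.COLOR_BGR2HSV);m=((g[...,1]<60)&(g[...,2]>110)).astype(np.uint8)*255;m[315:]=0
for y in range(125,315,15):
    xs=np.where(m[y,270:400])[0]+270
    if len(xs): W=[onz(C,(x,y),s["position"][2]+.003) for x in (xs.min(),xs.max())];t=[R.T@(w-s["position"])*1000 for w in W];print(y,xs.min(),xs.max(),t[0][:2],t[1][:2])
E
python3 sp2.py
```

```text
[0.514 0.032 0.083] [-0.166  0.986 -0.   ] yaw 0.16707552091645317
155 317 350 [62.463 -3.153] [62.472  9.789]
170 316 348 [56.602 -3.567] [56.609  9.098]
185 316 346 [50.636 -3.589] [50.641  8.396]
200 316 344 [44.558 -3.613] [44.562  7.683]
215 316 342 [38.362 -3.637] [38.365  6.957]
230 316 340 [32.04  -3.662] [32.042  6.218]
245 316 338 [25.586 -3.689] [25.587  5.464]
260 316 335 [18.991 -3.716] [18.992  4.275]
275 316 333 [12.247 -3.744] [12.248  3.486]
290 316 331 [ 5.345 -3.774] [5.347 2.68 ]
305 316 329 [-1.724 -3.804] [-1.723  1.855]
```

move_arm([
  [0, 0, 2],
  [0, 0, 4],
  [0, 0, 5.5],
  [0, 0, 6.2],
  [0, 0, 6.5],
  [0, 0, 6.55],
  [0, 0, 6.55],
  [0, 0, 6.55],
], roll=[-0.03, -0.03, -0.03, -0.03, -0.03, -0.03, -0.03, -0.03])

```text
time: 24.1
position: [0.5143, 0.0337, 0.0174]
tool_rot: [-0.312, 3.124, 0.0]
ft_force: [-0.2, 0.3, -0.2]
grip_width: 0.238
grip_force: 11.7
```

move_arm([
  [0, 0, 0],
  [0, 0, 0],
  [0, 0, 0],
  [0, 0, 0],
  [0, 0, 0],
  [0, 0, -2],
  [0, 0, -6],
  [0, 0, -10],
  [0, 0, -12],
  [-7, 0, -12],
  [-7, 0, -12],
  [-7, 0, -12],
  [-7, 0, -12],
], roll=[0, 0, 0, 0, 0, 0, 0, 0, 0, 0, 0, 0, 0], gripper=5)

```text
time: 25.4
position: [0.5815, 0.0472, 0.1359]
tool_rot: [0.312, -3.124, 0.001]
ft_force: [0.0, -0.8, 0.3]
grip_width: 0.575
grip_force: 0.0
```

```bash
cat > chk.py <<'E'
from h import *
np.set_printoptions(precision=3,suppress=True)
s=monitor.get_state();print(s["position"],s["grip_width"])
C=cams.get_calibration("wrist");a=cams.get_image("wrist")[:,:,::-1].copy()
g=cv2.cvtColor(a,cv2.COLOR_BGR2HSV);m=((g[...,1]<60)&(g[...,2]>130)).astype(np.uint8)*255
m[283:]=0;m=cv2.morphologyEx(m,cv2.MORPH_CLOSE,np.ones((5,5)))
ct,th=np.array([.524,-.041]),.134;B=np.array([[np.cos(th),np.sin(th)],[-np.sin(th),np.cos(th)]])
for k in sorted(cv2.findContours(m,0,2)[0],key=cv2.contourArea)[-6:]:
    if cv2.contourArea(k)<200: continue
    for z in (.019,.032):
        W=np.array([B@(onz(C,q[0],z)[:2]-ct) for q in k]);(c,w,an)=cv2.minAreaRect((W*1000).astype(np.float32))
        bx=cv2.boxPoints((c,w,an));e=sorted([(np.linalg.norm(bx[i]-bx[i-1]),i) for i in range(4)])[-1][1];d=bx[e]-bx[e-1];d*=np.sign(d[0])
        print(z,"board mm",np.array(c),np.array(w),"ang",np.arctan2(d[1],d[0]),cv2.boundingRect(k))
E
python3 chk.py
```

```text
[0.582 0.047 0.136] 0.5749313266217169
0.019 board mm [  15.492 -105.253] [71.602 29.809] ang 1.0625858 (22, 102, 98, 51)
0.032 board mm [ 14.547 -96.909] [68.266 28.421] ang 1.062586 (22, 102, 98, 51)
0.019 board mm [-0.626 72.772] [129.555  26.128] ang 0.05170904 (301, 29, 39, 196)
0.032 board mm [-0.819 72.821] [123.52   24.911] ang 0.051708933 (301, 29, 39, 196)
0.019 board mm [ 2.344 -4.58 ] [54.561 55.221] ang -1.5200299 (167, 87, 81, 83)
0.032 board mm [ 2.012 -0.927] [52.019 52.649] ang -1.5200304 (167, 87, 81, 83)
```

move_arm([
  [-3, -1.3, 0],
  [-6, -2.6, 0],
  [-9.5, -4.1, 0],
  [-9.5, -4.1, 0],
  [-9.5, -4.1, 0],
  [-9.5, -4.1, 0],
  [-9.5, -4.1, 0],
], roll=[0.1, 0.2, 0.2, 0.2, 0.2, 0.2, 0.2], gripper=7)

```text
time: 26.15
position: [0.6823, 0.0266, 0.1371]
tool_rot: [-0.0, -3.141, -0.002]
ft_force: [0.4, -0.8, 0.7]
grip_width: 0.805
grip_force: 0.0
```

Run:
```python
from h import *
np.set_printoptions(precision=3,suppress=True)
s=monitor.get_state();print(s["position"],s["tool_rot"])
C=cams.get_calibration("wrist");a=cams.get_image("wrist")[:,:,::-1]
D=cams.get_calibration("wrist")
p=proj(C,[[.682,.026,.06]])[0];print("pred",p)
W=cv2.imread("pics/w1.png")[185:280,70:185]  # cup colour, from the earlier close view
print("old rim px colour",cv2.cvtColor(W,cv2.COLOR_BGR2HSV)[70,45])
g=cv2.cvtColor(a,cv2.COLOR_BGR2HSV)
for y in range(180,300,12): print(y,[tuple(int(v) for v in g[y,x]) for x in range(250,391,14)])
```

```text
[0.682 0.027 0.137] [-0.    -3.141 -0.002]
pred [322.867 245.982]
old rim px colour [ 22  81 129]
180 [(18, 97, 197), (18, 96, 197), (18, 94, 200), (19, 96, 200), (17, 106, 145), (18, 107, 146), (18, 106, 144), (18, 107, 146), (18, 93, 203), (17, 104, 147), (18, 104, 145)]
192 [(18, 100, 192), (18, 99, 195), (18, 97, 197), (18, 96, 197), (17, 107, 145), (17, 106, 145), (18, 102, 145), (18, 106, 145), (18, 108, 144), (18, 106, 144), (18, 106, 144)]
204 [(18, 96, 185), (18, 97, 192), (17, 99, 191), (18, 100, 187), (17, 108, 137), (23, 73, 165), (22, 74, 161), (18, 108, 144), (18, 107, 143), (17, 109, 141), (17, 108, 137)]
216 [(18, 97, 182), (17, 96, 189), (18, 95, 196), (18, 95, 196), (23, 78, 131), (23, 65, 199), (29, 50, 208), (21, 80, 141), (16, 111, 122), (17, 110, 125), (17, 110, 125)]
228 [(18, 101, 184), (18, 98, 192), (18, 94, 195), (22, 75, 159), (22, 66, 201), (22, 79, 116), (22, 71, 183), (22, 73, 167), (17, 105, 134), (18, 102, 133), (17, 102, 132)]
240 [(17, 102, 177), (17, 98, 180), (17, 98, 170), (22, 79, 123), (22, 78, 143), (22, 75, 157), (23, 78, 130), (22, 80, 128), (18, 97, 126), (16, 99, 132), (18, 99, 131)]
252 [(18, 96, 185), (17, 92, 186), (17, 91, 173), (22, 79, 110), (22, 76, 150), (22, 75, 156), (22, 76, 144), (22, 80, 124), (24, 63, 169), (18, 94, 130), (17, 86, 128)]
264 [(18, 91, 194), (18, 92, 177), (17, 88, 179), (22, 77, 139), (21, 78, 125), (22, 75, 152), (22, 75, 153), (22, 79, 122), (17, 91, 143), (17, 91, 126), (17, 88, 127)]
276 [(18, 82, 189), (18, 81, 189), (18, 86, 177), (18, 84, 180), (23, 80, 128), (21, 78, 127), (22, 79, 133), (30, 48, 209), (17, 90, 145), (17, 92, 144), (17, 91, 143)]
288 [(18, 78, 196), (18, 83, 187), (18, 83, 181), (18, 83, 178), (18, 85, 179), (17, 91, 145), (17, 101, 121), (17, 97, 144), (17, 97, 142), (17, 95, 142), (17, 95, 143)]
```

Run:
```python
from h import *
np.set_printoptions(precision=3,suppress=True)
C=cams.get_calibration("wrist");a=cams.get_image("wrist")[:,:,::-1]
g=cv2.cvtColor(a,cv2.COLOR_BGR2HSV);m=((g[...,0]>=20)&(g[...,0]<=40)&(g[...,1]<86)&(g[...,2]>90)).astype(np.uint8)*255
m[285:]=0;m[:,:250]=0;m[:,400:]=0;m=cv2.morphologyEx(cv2.morphologyEx(m,cv2.MORPH_CLOSE,np.ones((5,5))),cv2.MORPH_OPEN,np.ones((5,5)))
k=max(cv2.findContours(m,0,2)[0],key=cv2.contourArea);x,y,w,h=cv2.boundingRect(k);print(x,y,w,h)
b=y+h; L=onz(C,(x,b-w/2),.058);Rr=onz(C,(x+w,b-w/2),.058);bt=onz(C,(x+w/2,b),.06)
print(L,Rr,bt, "centre",[bt[0]-.0245,(L[1]+Rr[1])/2])
```

```text
285 200 78 85
[0.683 0.002 0.058] [0.683 0.051 0.058] [0.709 0.027 0.06 ] centre [np.float64(0.6841075657282318), np.float64(0.026756714537171118)]
```

move_arm([
  [-0.2, 0, 2],
  [-0.2, 0, 5],
  [-0.2, 0, 8],
  [-0.2, 0, 10],
  [-0.2, 0, 10.7],
  [-0.2, 0, 10.8],
  [-0.2, 0, 10.8],
], roll=[0, 0, 0, 0, 0, 0, 0])

```text
time: 26.95
position: [0.6861, 0.0262, 0.0299]
tool_rot: [0.001, 3.14, 0.0]
ft_force: [0.1, 0.4, -0.6]
grip_width: 0.802
grip_force: 0.0
```

move_arm([
  [0, 0, 0],
  [0, 0, 0],
  [0, 0, 0],
  [0, 0, 0],
  [0, 0, 0],
  [0, 0, 0],
  [0, 0, 0],
], roll=[0, 0, 0, 0, 0, 0, 0], gripper=4, squeeze=12)

```text
time: 27.65
position: [0.6857, 0.0263, 0.0291]
tool_rot: [0.001, 3.141, 0.001]
ft_force: [-0.2, 0.1, 2.9]
grip_width: 0.537
grip_force: 11.8
```

move_arm([
  [0, 0, -2],
  [0, 0, -5],
  [0, 0, -9],
  [4, 0, -9.5],
  [8, 0, -9.5],
  [12, -1.5, -9.5],
  [15.9, -4, -9.5],
  [15.9, -6.8, -9.5],
  [15.9, -6.8, -9.5],
  [15.9, -6.8, -9.5],
  [15.9, -6.8, -9.5],
  [15.9, -6.8, -7],
  [15.9, -6.8, -5],
  [15.9, -6.8, -4],
  [15.9, -6.8, -3.5],
  [15.9, -6.8, -3.3],
  [15.9, -6.8, -3.25],
  [15.9, -6.8, -3.25],
], roll=[0, 0, 0, -0.04, -0.08, -0.12, -0.134, -0.134, -0.134, -0.134, -0.134, -0.134, -0.134, -0.134, -0.134, -0.134, -0.134, -0.134])

```text
time: 29.45
position: [0.527, -0.0418, 0.0618]
tool_rot: [-0.209, 3.133, 0.0]
ft_force: [0.5, 0.2, -0.6]
grip_width: 0.536
grip_force: 12.0
```

Release gently, retreat and check.

move_arm([
  [0, 0, 0.05],
  [0, 0, 0.05],
  [0, 0, 0.05],
  [0, 0, 0.05],
  [0, 0, 0.05],
  [0, 0, -2],
  [0, 0, -5],
  [0, 0, -10],
  [-7, 0, -13],
  [-7, 0, -13],
  [-7, 0, -13],
  [-7, 0, -13],
  [-7, 0, -13],
], roll=[0, 0, 0, 0, 0, 0, 0, 0, 0, 0, 0, 0, 0], gripper=6)

```text
time: 30.75
position: [0.5943, -0.033, 0.19]
tool_rot: [0.208, -3.132, 0.0]
ft_force: [0.6, 0.1, -0.8]
grip_width: 0.687
grip_force: 0.0
```

```bash
python3 chk.py
python3 - <<'E'
from h import *
np.set_printoptions(precision=3,suppress=True)
C=cams.get_calibration("wrist");a=cams.get_image("wrist")[:,:,::-1]
g=cv2.cvtColor(a,cv2.COLOR_BGR2HSV)
ct,th=np.array([.524,-.041]),.134;B=np.array([[np.cos(th),np.sin(th)],[-np.sin(th),np.cos(th)]])
def rep(n,m,z,x0,x1):
    m=m.astype(np.uint8)*255;m[285:]=0;m[:,:x0]=0;m[:,x1:]=0
    k=max(cv2.findContours(cv2.morphologyEx(m,cv2.MORPH_OPEN,np.ones((3,3))),0,2)[0],key=cv2.contourArea);x,y,w,h=cv2.boundingRect(k)
    b=y+h;print(n,x,y,w,h,"centre of top circle, board mm",1000*B@(onz(C,(x+w/2,b-w/2),z)[:2]-ct),"diam",1000*np.linalg.norm(onz(C,(x,b-w/2),z)-onz(C,(x+w,b-w/2),z)))
p=proj(C,[[.526,-.042,.092],[.534,-.115,.088]]);print(p)
rep("cup",(g[...,0]>=20)&(g[...,0]<=40)&(g[...,1]<86)&(g[...,2]>80),.092,int(p[0,0])-70,int(p[0,0])+70)
rep("salt",(g[...,1]<60)&(g[...,2]>90),.07,int(p[1,0])-70,int(p[1,0])+45)
# bystanders in the scene view, before against now
S=cams.get_image("scene")[:,:,::-1];O=cv2.imread("pics/scene0.png")
for n,(x,y,w,h) in dict(bottle=(225,350,30,32),candle=(288,368,16,22),fork=(318,374,90,24)).items():
    t=O[y:y+h,x:x+w];r=cv2.matchTemplate(S[y-10:y+h+10,x-10:x+w+10],t,cv2.TM_CCOEFF_NORMED);_,v,_,l=cv2.minMaxLoc(r);print(n,round(v,3),"shift px",l[0]-10,l[1]-10)
E
```

```text
[ 0.594 -0.033  0.19 ] 0.6874782996242083
0.019 board mm [  7.384 -89.657] [49.457 34.323] ang 0.7228247 (189, 108, 61, 50)
0.032 board mm [  6.982 -86.254] [47.527 32.984] ang 0.7228248 (189, 108, 61, 50)
0.019 board mm [-0.678 72.083] [129.98   26.172] ang 0.06605435 (399, 43, 32, 165)
0.032 board mm [-0.765 69.173] [124.908  25.151] ang 0.06605447 (399, 43, 32, 165)
0.019 board mm [ 3.941 -0.872] [60.806 60.81 ] ang -0.7823619 (287, 95, 76, 78)
0.032 board mm [ 3.674 -0.935] [58.433 58.437] ang -0.7823619 (287, 95, 76, 78)
[[323.885 133.219]
 [210.148 130.921]]
cup 286 95 77 78 centre of top circle, board mm [ 2.643 -0.869] diam 48.85420803146673
salt 189 106 65 52 centre of top circle, board mm [ -3.324 -71.478] diam 45.027585754121105
bottle 0.99 shift px 0 0
candle 0.998 shift px 0 0
fork 0.961 shift px 0 0
```

```bash
python3 -c "
from bench import workorder;print(workorder.close_job())"
```

```text
the job is handed in; nothing more can be done
None
```

The job is handed in after about 31 s of the 112 s allowed: the last camera check put the egg stand, cup and teaspoon within about 3 mm of their spots (spoon about 0.07 rad off square), the salt shaker within about 4 mm, and the fork, candle stub and corked bottle unmoved; no verdict came back.

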